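Return leaning bottles to the cold-store carrier and shut its hold-down

ROBOT

A 6-joint arm with a two-finger parallel gripper is mounted at the origin on a cart in front of the work surface, level with it; the furniture and walls round the work are solid. World frame = base frame: x ahead of the robot, y to its left, z up, the work surface at z = 0. Lengths are in mm, angles in rad, forces in N, time in s.
With the tool pointing down it reaches from about 350 to 875 mm from the base axis. Payload 15.5 kg.
Tool frame: the origin (TCP) lies between the finger pads; the fingertips stand 8 mm ahead of it and the grasp point (between the pads) lies 11 mm behind it; z points along the fingers, y is the line along which they close (so a half turn about z gives the same grasp; the last joint's range is limited). The gripper opens to 85 mm and grips with 20 to 120 N. Pads are 22 mm wide; open, the fingers measure 114 mm over their backs; the gripper's body (76 mm by 85 mm) begins 54 mm behind the grasp point. The pads swing forward as they close: fully open they stand 13 mm farther back than shut.
Start: joints at [-1.421, 0.494, 1.345, -0, 1.302, -0.096], TCP at [152.084, -606.215, 239.277] pointing down, gripper open.
Joint ranges: [-2.91, 2.91], [-0.82, 2.16], [0.22, 2.67], [-1.22, 4.37], [0.12, 2.79], [-3.08, 3.08]. Speed limits (rad/s): [1.89, 1.89, 2.57, 3.01, 3.01, 3.01].

INTERFACE

Orientations are given as a unit quaternion [w, x, y, z].
In Python, from rig import bot gives the robot as it stands.
- The arm moves only by the shell command python3 -m jog 'ROWS' [OPENING]. ROWS is JSON, a list that holds one entry, the list of rows, each a list of 6 numbers: the shift along the world's x, y, z scaled (see below), then the turn, a rotation vector about the world's x, y, z scaled (see below). In form: [[[x, y, z, wx, wy, wz], ...]]. A call has exactly 8 rows; each row is the pose to reach, as a shift and turn from the pose commanded when the call began; what a row does not reach only later rows make up. The controller multiplies each number of a shift by 0.3 m and each number of a turn by 30 degrees. A row lasts 1/12 s, in which the tool goes at most 41.7 mm and 7.16 degrees, less where a joint would pass 70% of its speed; a pose out of reach is approached as far as the arm can. A call with a number of a shift or a turn outside -1 to 1 is refused whole. A call with a gripper value outside its range is refused whole. OPENING is the opening, from 0 (shut) to 1 (fully open), set as the call begins (- or left out, the last holds). The fingers move at their own pace and stop on an object; the grip force is fixed at half the most. Time passes only in rows, so rows that repeat a pose let the fingers close, or fill a call up. It gives the time, the measured TCP pose, the force, the opening and the grip force at its end, in the units of the state.
- bot.sense(): the state, without advancing time (a new reading comes with each control period).
- bot.capture(name): name is "side" or "top" or "wrist"; returns a dict with "image" (420x560x3 uint8, red, green, blue), "z_map" (420x560 float32, mm along the optical axis (not along the pixel's ray), 0 where there is no reading), "K" (3x3 intrinsics, pixels), "eye" and "attitude" of the camera in the world. Camera axes: x right, y down, z forward; pixel columns grow to the right and rows downward; lengths in mm; the calibration is good to about 2 mm. A picture is of the moment at which its call begins.
- bot.job_done(): hands the job in; it is judged then, once.
The state is a dict: "clock": time; "joint_pos": joint angles; "dq": joint speeds; "tau": joint torques, N m; "eef_pos": TCP position; "tool_rot": TCP orientation; "contact_force": force on the tool from outside, world axes, zero at the start; "wrist_torque": the same for the moment, N m; "gripper_width": opening from 0.0 (shut) to 1.0 (fully open); "gripper_force": force on a finger pad.
Only numpy, scipy, OpenCV 4.12 (cv2) and the standard library are available. Lean on these libraries where they do the work, as an engineer would, in place of code of your own. Each camera call takes 0.05 s, during which the arm holds its last target. There are 200 camera calls.

TASK

The two bottles in the leaning stand are finished with: set each one upright, right down on the floor of the empty carrier cell whose adapter fits it (the wider bottle in the wide adapter, the small bottle in the narrow one), lowering it gently rather than dropping it. Then swing the carrier's steel hold-down frame all the way down over the caps so that the carrier can be taken to the fridge. Leave the two bottles already in the carrier in their places and do not disturb the other things on the bench.

Things in the scene. Friction and masses are not known exactly. Their poses are not given: they have to be found in the camera images.
- carrier: White bottle carrier, fixed: one row of four 55 mm square cells, 65 x 245 x 60 mm (rim z = 0.060). Origin: centre of underside. Cell centres at own y -0.09, -0.03, 0.03, 0.09, x = 0. Two cells hold stored bottles, two the adapters, in any order. Steel uprights to z = 0.124 outside the end walls (own y +-0.123 to 0.130, x -0.028 and 0.034, 12 mm wide); a gripper closing along own y clears them.
- adapter_wide: Grey square adapter, fixed in one of the cells (any), which makes it a smaller and higher cell: 46.5 mm square inside, rim level with the carrier's rim (z = 0.060) with a 3.5 mm chamfer sloping inward all round. Axes parallel to the carrier's. Origin: centre of its underside (z = 0.004).
- adapter_wide_floor (a point): Centre of the wide adapter's inner floor, z = 0.013, 47 mm below its rim. The wide bottle's underside belongs here.
- adapter_narrow: The other grey adapter, fixed in another cell (any): 38.5 mm square inside, otherwise like the wide one. Origin: centre of its underside (z = 0.004).
- adapter_narrow_floor (a point): Centre of the narrow adapter's inner floor, z = 0.033, 27 mm below its rim. The narrow bottle's underside belongs here.
- bottle_wide: Loose reagent bottle, the wider and taller of the two in the leaning stand: body 41 mm diameter, 97 mm tall with its cap; the round cap is 25 mm diameter and takes the top 15 mm, with a sloping shoulder below it. About 0.09 kg. Origin: centre of its underside; own z runs up through the cap (the reading shows how it leans).
- bottle_narrow: Loose small amber bottle in the leaning stand: body 33 mm diameter, 77 mm tall with its cap; the round cap is 20 mm diameter and takes the top 13 mm. About 0.09 kg. Origin: centre of its underside; own z runs up through the cap.
- leaning_stand: Aluminium stand, fixed, 100 x 172 x 72 mm: two square pockets, 40 mm deep: 45 mm wide at own y = +0.042 (wide bottle) and 37 mm at -0.042 (narrow bottle). The bottles lean in them with caps about 0.5 rad (29 degrees) from vertical towards own -x (roughly to the left, the middle of the bench), against the lower wall; each comes out along its axis. Origin: centre of underside.
- stored_1: Bottle already in the carrier, 48 mm diameter, 107 mm tall, its cap 30 mm diameter. Loose in its cell; stays there. Origin: centre of its underside (z = 0.004).
- stored_2: Second bottle already in the carrier, 46 mm diameter, 100 mm tall, its cap 28 mm diameter. Stays. Origin: centre of its underside (z = 0.004).
- hold_down (a joint): Hinge of the hold-down frame, along the carrier's y on its far (+x) side. 0 = shut: level over the caps, underside 6 mm above them. Starts open at 1.9 to 2.15 rad, leaning back beyond upright (limit 2.25). Stiff friction hinge (0.05 N m): stays where it is left, so push it right down to its stop; about 1 N at the tab moves it.
- hold_down_hinge (a point): Middle of the hinge axis, at the carrier's own x = +0.037, y = 0, z = 0.119.
- hold_down_tab (a point): Middle of the black thumb tab (18 x 50 x 4 mm, long side along y) on the frame's free edge, 84 mm from the hinge axis; the frame ends 90 mm from it. The steel frame: a strip 24 mm wide over the caps, an 8 mm round bar 70 mm from the axis, an arm at each end; 257 mm long along y.
- pipette: Pipette lying in front of the leaning stand, 237 mm long, 32 mm high. Bystander.
- timer: Bench timer, 62 x 68 x 18 mm. Bystander.
- marker: Black marker, 132 mm long. Bystander.
- flask: Small glass conical flask, 57 mm wide and 88 mm high, between carrier and stand. Bystander.
- cuvette_box: Small flat box, 66 x 99 x 34 mm, left of the carrier. Bystander.
There are look-alikes about, which are no part of the job. What is shaped like the stored_2 but purple is not meant.

How it is judged:
By the outcome, as a careful person would: the job done as asked, in the order asked, and still so for the second after the job is handed in, with the robot touching nothing.
It also fails if it takes over 69 s, if anything falls off the work surface, if the arm or the gripper's body presses on something with over 40 N, if the wrist force passes 120 N, or if a joint passes its speed limit or range.

## Working session

There is one attempt and no reset: what is moved stays moved. The work goes in short steps, Python scripts to look and compute and a shell command to move; the robot and the scene stay as the last step left them, time stands still between calls to the robot, and variables do not carry over. Pictures are saved under pics/ and viewed, at most 13 in all, crops included, and the job is handed in when it is done.

```bash
mkdir -p pics; ls
python3 - <<'E'
from rig import bot
import cv2,numpy as np
for n in("top","side"):
    c=bot.capture(n); cv2.imwrite(f"pics/{n}0.png",c["image"][...,::-1]); np.savez(f"{n}0.npz",**c)
    print(n,c["K"],c["eye"],c["attitude"])
print(bot.sense())
E
```

```text
pics
top [[467.84841326   0.         278.33748931]
 [  0.         467.84841326 202.20074475]
 [  0.           0.           1.        ]] [ 401.96614635   64.15667226 1380.47619568] [-0.02932025  0.71351265 -0.69986236  0.01525424]
side [[379.19733033   0.         279.32588581]
 [  0.         379.19733033 210.10134015]
 [  0.           0.           1.        ]] [  6.84733741 850.75625131 506.84209623] [ 0.14381117 -0.21724868  0.80859079 -0.52754363]
{'clock': 0.1, 'joint_pos': array([-1.42049988e+00,  4.94141087e-01,  1.34608272e+00, -8.00536168e-07,
        1.30247988e+00, -9.54980691e-02]), 'dq': array([ 0.00028925, -0.00227988, -0.00262951,  0.00100256, -0.00117021,
        0.0004228 ]), 'tau': array([ 5.47756455e-03, -8.83592892e+01, -3.84561360e+01,  3.42667481e-04,
        5.28790653e-03, -7.82333814e-06]), 'eef_pos': array([ 152.03579248, -605.89962972,  238.74281715]), 'tool_rot': array([-5.55295617e-04,  9.92457466e-01,  1.22588210e-01, -1.56044897e-05]), 'contact_force': array([-1.01003249, -0.32494467, -0.33395714]), 'wrist_torque': array([-0.00720006, -0.01524562, -0.02710769]), 'gripper_force': 0.0, 'gripper_width': 1.0029627748316015}
```

View pics/top0.png

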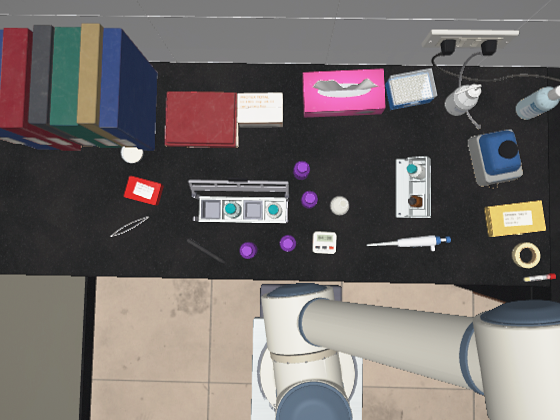

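View pics/side0.png

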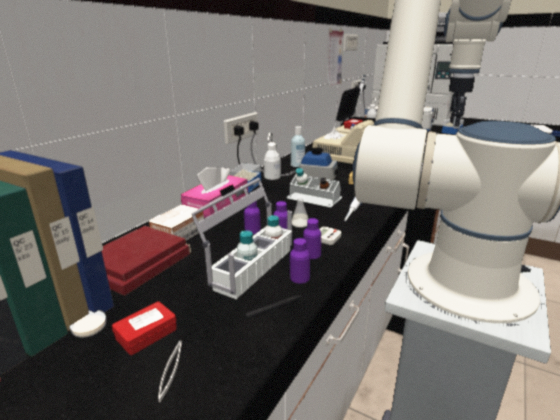

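The top view shows the carrier at about (242,209), with adapters at (211,209) and (253,209) and stored teal-capped bottles at (232,209) and (274,210). The hold-down stands open behind it. The leaning stand is at (413,187), with a teal cap at (412,169) and an amber bottle at (416,201).

Possible mix-ups:
- **Purple bottles:** look-alikes at (302,169), (309,199), (288,243) and (247,250).
- **Stored teal caps:** (232,209) and (274,210).

The bottles I want are the two in the stand. I'll check them in a close crop.

```bash
cat > h.py <<'E'
import numpy as np,cv2
from scipy.spatial.transform import Rotation as R
def rot(q): return R.from_quat(np.roll(q,-1)) # wxyz
def cloud(c):
    v,u=np.mgrid[:420,:560]; z=c["z_map"].astype(float)
    p=np.stack([(u-c["K"][0,2])*z/c["K"][0,0],(v-c["K"][1,2])*z/c["K"][1,1],z],-1)
    w=rot(c["attitude"]).apply(p.reshape(-1,3)).reshape(420,560,3)+c["eye"]
    w[z==0]=np.nan
    return w
def ray(c,uv,h):
    uv=np.atleast_2d(uv).astype(float)
    d=np.c_[(uv-c["K"][:2,2])/c["K"][0,0],np.ones(len(uv))]
    d=rot(c["attitude"]).apply(d); return c["eye"]+d*((h-c["eye"][2])/d[:,2])[:,None]
def px(c,P):
    p=rot(c["attitude"]).inv().apply(np.atleast_2d(P)-c["eye"]); return p[:,:2]/p[:,2:]*c["K"][0,0]+c["K"][:2,2]
E
python3 - <<'E'
from h import *
c=dict(np.load("top0.npz")); W=cloud(c)
for n,u,v in[("bench",150,230),("adL",211,209),("adR",253,209),("st1",232,209),("st2",274,210),("capW",411,169),("capN",416,201),("flask",340,205),("p1",302,169),("p2",309,199),("timer",324,243)]:
    print(n,W[v,u].round(0))
im=c["image"][...,::-1]
a=cv2.resize(im[145:230,385:445],None,fx=6,fy=6,interpolation=cv2.INTER_CUBIC)
b=cv2.resize(im[170:230,183:295],(430,230),interpolation=cv2.INTER_CUBIC)
o=np.zeros((510,795,3),np.uint8);o[:a.shape[0],:a.shape[1]]=a;o[:230,362:792]=b
cv2.imwrite("pics/crop1.png",o)
# rough heading: points of rim z 50..70 of carrier; stand top z 65..80
for nm,(u0,u1,v0,v1),(z0,z1) in[("carrier",(190,295,193,226),(55,66)),("stand",(393,434,152,222),(67,78))]:
    P=W[v0:v1,u0:u1].reshape(-1,3);P=P[(P[:,2]>z0)&(P[:,2]<z1)]
    r=cv2.minAreaRect(P[:,:2].astype(np.float32));print(nm,len(P),r)
E
```

```text
bench [399. 471.   0.]
adL [464. 289.  15.]
adR [466. 164.  34.]
st1 [461. 216. 112.]
st2 [461. 102.  99.]
capW [ 580. -269.  107.]
capN [ 494. -290.   83.]
flask [479. -80.  88.]
p1 [575.  27.  99.]
p2 [493.   7. 101.]
timer [372. -43.  18.]
carrier 936 ((462.8361511230469, 195.31158447265625), (248.7749786376953, 73.77926635742188), 89.2432861328125)
stand 164 ((536.5808715820312, -297.4152526855469), (166.26705932617188, 54.30070495605469), 0.014749247580766678)
```

View pics/crop1.png

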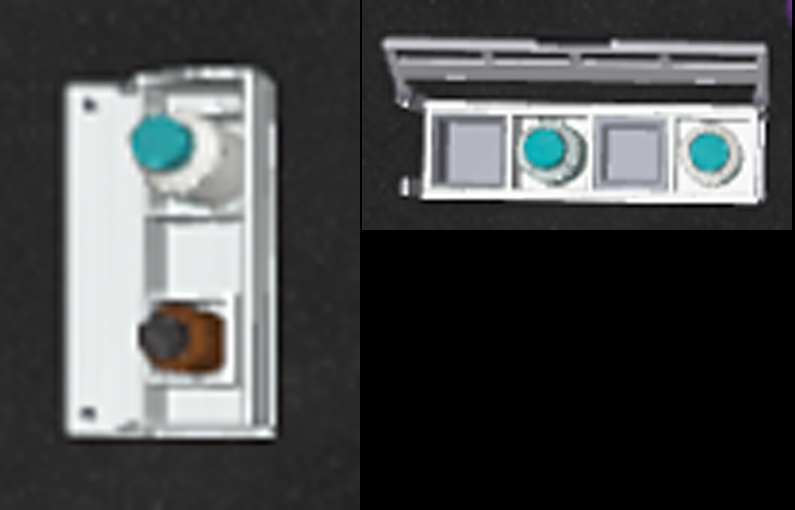

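The crop confirms the choice. The wide bottle has a teal cap on a white body in the stand's upper pocket, and the amber bottle with a dark cap is in the lower one. The left adapter (y≈289) has its floor at z≈15, so it is the wide one. The right adapter (y≈164) has its floor at z≈34, so it is the narrow one. Next I'll move above the stand for a wrist view.

```bash
python3 -m jog '[[[0.1,0.08,0.05,0,0,-0.06],[0.2,0.16,0.1,0,0,-0.12],[0.3,0.24,0.15,0,0,-0.18],[0.4,0.32,0.2,0,0,-0.24],[0.5,0.4,0.25,0,0,-0.3],[0.6,0.48,0.3,0,0,-0.36],[0.7,0.57,0.3,0,0,-0.42],[0.8,0.67,0.3,0,0,-0.47]]]'
python3 -m jog '[[[0.1,0.1,0,0,0,0],[0.2,0.2,0,0,0,0],[0.3,0.3,0,0,0,0],[0.4,0.37,0,0,0,0],[0.43,0.37,0,0,0,0],[0.43,0.37,0,0,0,0],[0.43,0.37,0,0,0,0],[0.43,0.37,0,0,0,0]]]'
python3 - <<'E'
from h import *; from rig import bot
c=bot.capture("wrist"); cv2.imwrite("pics/w1.png",c["image"][...,::-1]); np.savez("w1.npz",**c)
print(c["K"],c["eye"],rot(c["attitude"]).as_matrix().round(3)); s=bot.sense(); print(s["eef_pos"],rot(s["tool_rot"]).as_matrix().round(3),s["joint_pos"])
E
```

```text
clock: 0.77
eef_pos: [392.9, -404.8, 330.0]
tool_rot: [0.001, 1.0, -0.001, 0.0]
contact_force: [1.6, -0.3, -0.6]
gripper_width: 1.001
gripper_force: 0.0
clock: 1.43
eef_pos: [519.6, -295.4, 329.0]
tool_rot: [-0.0, 1.0, -0.001, -0.0]
contact_force: [-0.1, -0.1, 0.2]
gripper_width: 1.001
gripper_force: 0.0
[[373.8370001    0.         281.17896109]
 [  0.         373.8370001  215.73575956]
 [  0.           0.           1.        ]] [ 589.0609219  -295.40244993  464.04783199] [[-0.001 -0.962 -0.274]
 [-1.     0.001  0.   ]
 [ 0.     0.274 -0.962]]
[ 519.4650318  -295.54732604  329.1624287 ] [[ 1.    -0.002 -0.001]
 [-0.002 -1.     0.   ]
 [-0.001 -0.    -1.   ]] [-6.17023264e-01  3.83442947e-01  1.28172833e+00 -2.51967458e-04
  1.47693077e+00  9.55416765e-01]
```

View pics/w1.png

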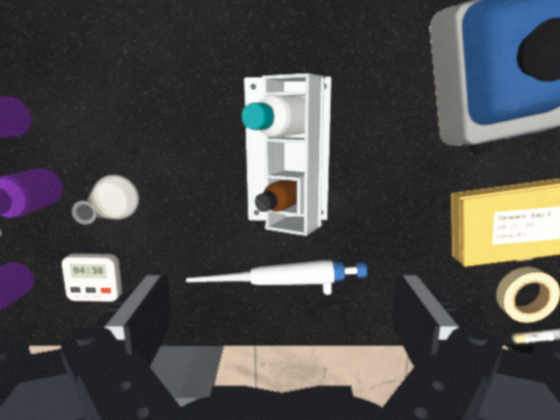

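The wrist view shows the stand with the wide bottle's teal cap at (258,116) and its white body at (290,116). The amber bottle's cap is at (265,202) and its body at (283,193). The pipette lies in front at (290,273). Next I'll measure the axes from the depth points.

```bash
cat > cyl.py <<'E'
from h import *
from scipy.optimize import least_squares
def fit(W,capm,bodym,rc,rb,a0):
    C=W[capm];B=W[bodym];C=C[~np.isnan(C[:,0])];B=B[~np.isnan(B[:,0])]
    p0=np.r_[C,B].mean(0)
    ax=lambda q:(lambda a:a/np.linalg.norm(a))(np.r_[q[0],q[1],1])
    rad=lambda P,o,a:np.linalg.norm(np.cross(P-o,a),axis=1)
    t=(C-p0)@(a0/np.linalg.norm(a0)); top=t.max()
    Cs=C[t<np.percentile(t,99)-3]; tb=(B-p0)@a0; Bs=B[tb<np.percentile(tb,99)-9]
    f=lambda q:(lambda o,a:np.r_[rad(Cs,o,a)-rc,rad(Bs,o,a)-rb])(np.r_[q[2],q[3],p0[2]],ax(q))
    r=least_squares(f,[a0[0]/a0[2],a0[1]/a0[2],p0[0],p0[1]-5],loss="soft_l1",f_scale=1.)
    a=ax(r.x);o=np.r_[r.x[2:],p0[2]];h=np.percentile((C-o)@a,97)
    return o+h*a,a,np.median(abs(r.fun)),len(Cs),len(Bs)
E
python3 - <<'E'
from cyl import *
c=dict(np.load("w1.npz"));W=cloud(c);hsv=cv2.cvtColor(c["image"],cv2.COLOR_RGB2HSV);H,S,V=hsv[...,0],hsv[...,1],hsv[...,2]
box=lambda u0,u1,v0,v1:(lambda m:(m.__setitem__((slice(v0,v1),slice(u0,u1)),True),m)[1])(np.zeros((420,560),bool))
a0=np.r_[0,np.sin(.5),np.cos(.5)]
teal=(H>75)&(H<100)&(S>120)&box(235,300,95,140)
white=box(275,302,101,131)&(W[...,2]>74)&~teal
amb=(H<20)&(S>110)&box(250,302,170,215)&(W[...,2]>45)
dark=box(250,280,188,214)&(V<90)&(W[...,2]>55)&~amb
for n,cm,bm,rc,rb in(("wide",teal,white,12.5,20.5),("narrow",dark,amb,10,16.5)):
    t,a,e,nc,nb=fit(W,cm,bm,rc,rb,a0);print(n,"captop",t.round(1),"axis",a.round(3),e,nc,nb,"lean",np.arccos(a[2]))
for v in(116,195): print([tuple(W[v,u].round(0)[1:]) for u in range(244,332,5)])
P=W[60:240,235:340].reshape(-1,3);P=P[(P[:,2]>69)&(P[:,2]<76)];r=cv2.minAreaRect(P[:,:2].astype(np.float32));print(r)
Q=P[(P[:,1]<-320)];print(len(Q),np.polyfit(Q[:,0],Q[:,1],1),Q.min(0),Q.max(0))
P=W[60:240,235:340].reshape(-1,3);P=P[(P[:,2]>3)&(P[:,2]<15)];print(cv2.minAreaRect(P[:,:2].astype(np.float32)))
E
```

```text
wide captop [ 583.5 -293.7  104.7] axis [ 0.022 -0.476  0.879] 3.3597869102740603 239 308 lean 0.4968925400229415
narrow captop [ 500.2 -288.6   79.2] axis [ 0.39  -0.921  0.001] 3.868251202139298 105 428 lean 1.5701221166986508
[(np.float64(-261.0), np.float64(102.0)), (np.float64(-266.0), np.float64(106.0)), (np.float64(-270.0), np.float64(109.0)), (np.float64(-275.0), np.float64(114.0)), (np.float64(-280.0), np.float64(112.0)), (np.float64(-284.0), np.float64(106.0)), (np.float64(-289.0), np.float64(98.0)), (np.float64(-293.0), np.float64(93.0)), (np.float64(-298.0), np.float64(93.0)), (np.float64(-303.0), np.float64(88.0)), (np.float64(-308.0), np.float64(79.0)), (np.float64(-314.0), np.float64(70.0)), (np.float64(-319.0), np.float64(63.0)), (np.float64(-324.0), np.float64(70.0)), (np.float64(-330.0), np.float64(55.0)), (np.float64(-336.0), np.float64(47.0)), (np.float64(-346.0), np.float64(5.0)), (np.float64(-352.0), np.float64(4.0))]
[(np.float64(-248.0), np.float64(0.0)), (np.float64(-255.0), np.float64(5.0)), (np.float64(-261.0), np.float64(5.0)), (np.float64(-272.0), np.floa
[... 192 characters left out ...]
 np.float64(75.0)), (np.float64(-304.0), np.float64(72.0)), (np.float64(-309.0), np.float64(61.0)), (np.float64(-315.0), np.float64(67.0)), (np.float64(-321.0), np.float64(59.0)), (np.float64(-326.0), np.float64(67.0)), (np.float64(-332.0), np.float64(54.0)), (np.float64(-338.0), np.float64(48.0)), (np.float64(-349.0), np.float64(6.0)), (np.float64(-356.0), np.float64(-0.0))]
((539.3941650390625, -301.74847412109375), (167.7115478515625, 45.81396484375), 0.3346697688102722)
549 [ 4.06016180e-03 -3.24183575e+02] [ 455.64745872 -325.13934348   69.00303778] [ 623.36917117 -320.00876012   73.87179477]
((539.8505859375, -309.2333984375), (122.13707733154297, 192.3563690185547), 88.91368103027344)
```

```bash
cat > meas.py <<'E'
from h import *
def masks(c,W,bw,bn):
    hsv=cv2.cvtColor(c["image"],cv2.COLOR_RGB2HSV);H,S,V=[hsv[...,i] for i in range(3)]
    def box(b):
        m=np.zeros((420,560),bool);m[b[2]:b[3],b[0]:b[1]]=1;return m
    teal=(H>75)&(H<100)&(S>100)&box(bw)&(W[...,2]>70); amb=(H<20)&(S>110)&box(bn)&(W[...,2]>45)
    dark=box(bn)&(V<90)&(W[...,2]>60)&~amb
    white=box(bw)&(S<60)&(V>120)&(W[...,2]>76)
    return teal,white,dark,amb
def report(c,W,bw,bn,lean=.5):
    t,w,d,a=masks(c,W,bw,bn)
    E=np.array([[1,0,0],[0,np.cos(lean),-np.sin(lean)],[0,np.sin(lean),np.cos(lean)]])
    for n,cm,bm in(("wide",t,w),("narrow",d,a)):
        C=W[cm]@E.T;B=W[bm]@E.T
        h=np.histogram(C[:,2],bins=np.arange(C[:,2].max()-28,C[:,2].max()+2,2));print(n,h[0],h[1][[0,-1]].round(0))
        top=np.percentile(C[:,2],90);D=C[abs(C[:,2]-top)<3];lo,hi=np.percentile(D[:,:2],[1.5,98.5],axis=0)
        ctr=np.r_[(lo+hi)/2,top]; print(" disc",len(D),"size",(hi-lo).round(1),"top centre world",(E.T@ctr).round(1))
        lo,hi=np.percentile(B[:,0],[1,99]);k=abs(B[:,0]-(lo+hi)/2)<3;L=B[k];
        print(" body x",lo.round(1),hi.round(1),"upper edge e2 by t:",[(int(t0),round(float(np.median(L[(L[:,2]>t0)&(L[:,2]<t0+6),1])),1)) for t0 in range(int(L[:,2].min()),int(L[:,2].max()),6) if ((L[:,2]>t0)&(L[:,2]<t0+6)).any()])
        print(" cap e2 min",np.percentile(C[:,1],2).round(1),"max",np.percentile(C[:,1],98).round(1),"disc e2",ctr[1].round(1),"x",ctr[0].round(1))
E
python3 - <<'E'
from meas import *
c=dict(np.load("w1.npz"));W=cloud(c);report(c,W,(235,305,96,136),(250,302,170,215))
c=dict(np.load("top0.npz"));W=cloud(c);report(c,W,(400,430,158,182),(403,428,190,212))
E
```

```text
wide [  0   0   0   0   4  18  26  27  35  29  27  45 313 165] [-60. -32.]
 disc 497 size [21.8 22.8] top centre world [ 583.3 -269.3  108.7]
 body x 564.4 601.5 upper edge e2 by t: [(-82, -308.7), (-76, -308.6), (-70, -307.8), (-64, -304.4), (-58, -300.5), (-52, -301.3)]
 cap e2 min -300.3 max -277.6 disc e2 -288.4 x 583.3
narrow [  0   0   0   0   0   0   4  11  18  22  20  25  96 113] [-81. -53.]
 disc 212 size [16.8 16.8] top centre world [ 497.1 -276.2   89. ]
 body x 484.9 512.8 upper edge e2 by t: [(-97, -301.1), (-91, -300.7), (-85, -300.0), (-79, -296.9), (-73, -293.7)]
 cap e2 min -294.1 max -277.6 disc e2 -285.0 x 497.1
wide [ 0  0  0  0  0  1  1  3  5 20 25 10  3  2] [-55. -27.]
 disc 36 size [20.9 22.8] top centre world [ 581.4 -268.8  110.4]
 body x 560.8 600.0 upper edge e2 by t: [(-76, -308.3), (-70, -307.8), (-64, -304.3), (-58, -300.7), (-52, -300.0)]
 cap e2 min -300.3 max -277.8 disc e2 -288.8 x 581.4
narrow [ 1  0  0  0  0  1  2  5 11 17  5  6  1  1] [-75. -47.]
 disc 18 size [13.7 17.1] top centre world [ 494.8 -273.9   89.7]
 body x 481.0 509.3 upper edge e2 by t: [(-100, -299.9), (-94, -299.2), (-88, -300.9), (-82, -298.7), (-76, -296.5), (-70, -294.1)]
 cap e2 min -293.0 max -274.7 disc e2 -283.4 x 494.8
```

The measurements agree across both views. The wide cap's top centre is at about (583,-269,109) and the narrow cap's at about (497,-276,89), both leaning 0.5 rad toward +y. I'll flip the wrist camera away from the frame side and measure the carrier on the way.

```bash
python3 -m jog '[[[-0.01,0.07,0,0,0,0.12],[-0.02,0.14,0,0,0,0.25],[-0.03,0.21,0,0,0,0.37],[-0.04,0.28,0,0,0,0.5],[-0.05,0.35,0,0,0,0.62],[-0.06,0.42,0,0,0,0.75],[-0.07,0.49,0,0,0,0.87],[-0.07,0.55,0,0,0,1]]]' | tail -5 | head -1
python3 -m jog '[[[-0.01,0.07,0,0,0,0.12],[-0.02,0.14,0,0,0,0.25],[-0.03,0.21,0,0,0,0.37],[-0.04,0.28,0,0,0,0.5],[-0.05,0.35,0,0,0,0.62],[-0.06,0.42,0,0,0,0.75],[-0.07,0.49,0,0,0,0.87],[-0.07,0.55,0,0,0,1]]]' | head -3
python3 -m jog '[[[0,0.07,0,0,0,0.12],[0,0.14,0,0,0,0.25],[0,0.21,0,0,0,0.37],[0,0.28,0,0,0,0.5],[0,0.35,0,0,0,0.62],[0,0.41,0,0,0,0.75],[0,0.43,0,0,0,0.87],[0,0.43,0,0,0,1]]]'
python3 - <<'E'
from h import *; from rig import bot
c=bot.capture("wrist"); cv2.imwrite("pics/w2.png",c["image"][...,::-1]); np.savez("w2.npz",**c)
print(c["eye"]); s=bot.sense(); print(s["eef_pos"],rot(s["tool_rot"]).as_matrix().round(3),s["joint_pos"])
E
```

```text
eef_pos: [498.2, -129.5, 329.5]
clock: 2.82
eef_pos: [477.5, 35.4, 329.5]
tool_rot: [0.0, 0.866, 0.501, 0.0]
clock: 3.48
eef_pos: [478.3, 164.5, 329.4]
tool_rot: [-0.0, 0.706, 0.708, 0.0]
contact_force: [-0.2, -0.1, -0.6]
gripper_width: 1.002
gripper_force: 0.0
[478.41928564 233.64536934 464.42682331]
[478.33696717 163.8415363  329.32205875] [[-0.008  1.    -0.   ]
 [ 1.     0.008 -0.   ]
 [-0.    -0.    -1.   ]] [ 2.11903066e-01  2.40852021e-01  1.49526129e+00 -8.48836410e-05
  1.40552439e+00  2.04028177e-01]
```

View pics/w2.png

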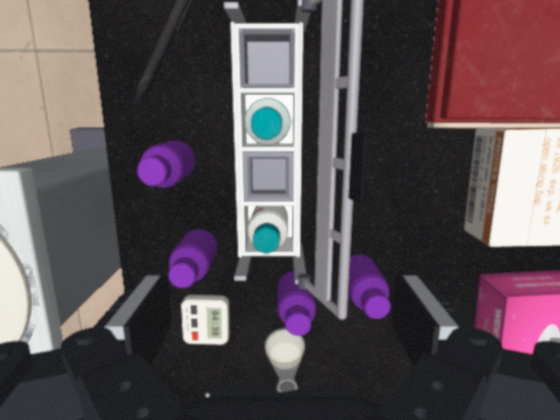

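The view shows the carrier from (268,25) to (268,255). The wide adapter is at (268,58), stored bottles at (267,122) and (267,235), and the narrow adapter at (268,175). The frame is open to the right, with its black tab at (358,165).

Run:
```python
from h import *
c=dict(np.load("w2.npz"));W=cloud(c);v,u=np.mgrid[:420,:560]
m=(u>225)&(u<312)&(v>15)&(v<265)&(abs(W[...,2]-60)<3)
r=cv2.minAreaRect(W[m][:,:2].astype(np.float32));print("rim",m.sum(),r,np.median(W[m][:,2]))
P=W[m]
for s in(-1,1):  # long edges
    ys=np.arange(P[:,1].min()+15,P[:,1].max()-15,6);e=[(s*np.percentile(s*P[abs(P[:,1]-y)<3,0],97)) for y in ys];print("edge",np.polyfit(ys-195,e,1))
e=[np.percentile(P[:,1],q) for q in(.3,99.7)];print(e,np.mean(e))
# adapter floors
for n,b,z in(("wideA",(248,292,38,80),13),("narA",(250,290,155,196),33)):
    k=(u>b[0])&(u<b[1])&(v>b[2])&(v<b[3])&(abs(W[...,2]-z)<4);F=W[k];print(n,len(F),F.min(0).round(1),F.max(0).round(1),((F.min(0)+F.max(0))/2).round(1))
# frame
k=(u>312)&(u<375)&(v<320)&(W[...,2]>60);F=W[k]
S=F[abs(F[:,1]-205)<60];i=S[:,2].argsort();print("frame top",S[i[-200:]].mean(0).round(1),"low",S[i[:200]].mean(0).round(1),S[:,2].max())
tab=(u>350)&(u<368)&(v>135)&(v<200)&(c["image"].max(-1)<60)&(W[...,2]>100);print("tab",tab.sum(),np.nanmedian(W[tab],0).round(1),np.nanmin(W[tab],0),np.nanmax(W[tab],0))
```

```text
rim 6873 ((466.01348876953125, 193.37200927734375), (75.29676818847656, 252.7481231689453), 0.1380922496318817) 59.97571466399694
edge [-4.11125425e-03  4.29693328e+02]
edge [-1.28099491e-03  4.98588321e+02]
[np.float64(70.49036667175864), np.float64(316.42959540239644)] 193.45998103707754
wideA 1592 [441.4 267.1  10.5] [486.9 307.   16.9] [464.2 287.1  13.7]
narA 1027 [444.7 143.8  30.4] [482.9 179.5  36.7] [463.8 161.6  33.6]
frame top [536.3 194.4 202.1] low [510.3 208.  145. ] 203.5484698780519
tab 981 [533.6 194.7 198. ] [529.40053191 169.93435737 187.86232856] [538.83583772 216.41938548 203.54846988]
```

The carrier centre is at about (464,193.5) with yaw near 0. That puts the wide cell at (464,283.5) and the narrow cell at (464,163.5). The frame is at about 1.96 rad, with the tab at (533.6,194.7,198). Next I'll finish the flip and go to the wide bottle's pre-grasp.

```bash
python3 -m jog '[[[0.01,-0.06,0,0,0,0.12],[0.03,-0.12,0,0,0,0.25],[0.045,-0.18,0,0,0,0.37],[0.06,-0.24,0,0,0,0.5],[0.075,-0.3,0,0,0,0.62],[0.09,-0.36,0,0,0,0.75],[0.105,-0.42,0,0,0,0.87],[0.117,-0.45,0,0,0,1]]]' 0.6 | sed -n 2p
python3 -m jog '[[[0.01,-0.06,0,0,0,0.12],[0.03,-0.12,0,0,0,0.25],[0.045,-0.18,0,0,0,0.37],[0.06,-0.24,0,0,0,0.5],[0.075,-0.3,0,0,0,0.62],[0.09,-0.36,0,0,0,0.75],[0.105,-0.42,0,0,0,0.87],[0.117,-0.45,0,0,0,1]]]' | sed -n 2p
python3 -m jog '[[[0.01,-0.06,0,0,0,0.12],[0.03,-0.12,0,0,0,0.25],[0.045,-0.18,0,0,0,0.37],[0.06,-0.24,0,0,0,0.5],[0.075,-0.3,0,0,0,0.62],[0.09,-0.36,0,0,0,0.75],[0.105,-0.42,0,0,0,0.87],[0.117,-0.46,0,0,0,1]]]' | sed -n 2p
python3 -m jog '[[[0,0,-0.1,-0.2,0,0],[0,0,-0.2,-0.4,0,0],[0,0,-0.3,-0.6,0,0],[0,0,-0.4,-0.8,0,0],[0,0,-0.5,-0.955,0,0],[0,0,-0.58,-0.955,0,0],[0,0,-0.58,-0.955,0,0],[0,0,-0.58,-0.955,0,0]]]'
python3 - <<'E'
from h import *; from rig import bot
c=bot.capture("wrist"); cv2.imwrite("pics/w3.png",c["image"][...,::-1]); np.savez("w3.npz",**c)
s=bot.sense(); print(s["eef_pos"],rot(s["tool_rot"]).as_matrix().round(3),s["joint_pos"])
E
```

```text
eef_pos: [513.5, 26.3, 329.4]
eef_pos: [548.3, -108.8, 329.3]
eef_pos: [583.0, -246.5, 329.3]
clock: 6.2
eef_pos: [583.0, -244.5, 155.0]
tool_rot: [-0.001, 0.001, 0.969, -0.247]
contact_force: [0.1, -0.3, 1.0]
gripper_width: 0.602
gripper_force: 0.0
[ 583.94397515 -244.94598334  156.53872811] [[-1.     0.003 -0.   ]
 [ 0.002  0.878 -0.479]
 [-0.001 -0.479 -0.878]] [-0.25073888  0.58768106  1.56394825 -0.60718245  0.95090939 -1.46847342]
```

View pics/w3.png

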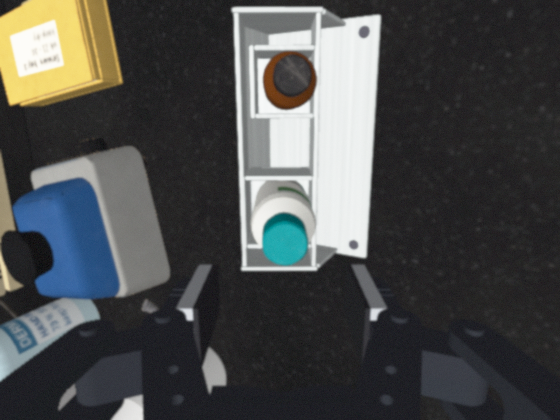

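The teal cap is at (284,238), centred between the fingers at (195,290) and (370,290). I'll descend along the axis, close, and lift along the axis.

```bash
python3 -m jog '[[[0,-0.02,-0.035,0,0,0],[0,-0.04,-0.07,0,0,0],[0,-0.06,-0.11,0,0,0],[0,-0.08,-0.15,0,0,0],[0,-0.095,-0.177,0,0,0],[0,-0.095,-0.177,0,0,0],[0,-0.095,-0.177,0,0,0],[0,-0.095,-0.177,0,0,0]]]'
python3 -m jog '[[[0,0,0,0,0,0],[0,0,0,0,0,0],[0,0,0,0,0,0],[0,0,0,0,0,0],[0,0,0,0,0,0],[0,0,0,0,0,0],[0,0,0,0,0,0],[0,0,0,0,0,0]]]' 0
python3 -m jog '[[[0,0.01,0.018,0,0,0],[0,0.02,0.036,0,0,0],[0,0.04,0.073,0,0,0],[0,0.06,0.11,0,0,0],[0,0.08,0.147,0,0,0],[0,0.1,0.184,0,0,0],[0,0.12,0.22,0,0,0],[0,0.12,0.22,0,0,0]]]'
```

```text
clock: 6.92
eef_pos: [584.0, -272.3, 102.3]
tool_rot: [0.0, 0.0, 0.969, -0.247]
contact_force: [-0.2, -0.7, -0.3]
gripper_width: 0.6
gripper_force: 0.0
clock: 7.58
eef_pos: [584.3, -271.9, 102.9]
tool_rot: [0.001, 0.0, 0.969, -0.248]
contact_force: [-1.0, 4.6, 5.9]
gripper_width: 0.263
gripper_force: 58.6
clock: 8.25
eef_pos: [585.0, -235.2, 171.0]
tool_rot: [0.002, 0.0, 0.969, -0.248]
contact_force: [0.1, 0.3, -1.1]
gripper_width: 0.262
gripper_force: 59.1
```

```bash
python3 -m jog '[[[-0.03,0.05,0.06,0.12,0,0],[-0.08,0.14,0.12,0.24,0,0],[-0.14,0.24,0.18,0.36,0,0],[-0.2,0.34,0.24,0.48,0,0],[-0.26,0.45,0.3,0.6,0,0],[-0.32,0.56,0.3,0.72,0,0],[-0.37,0.67,0.3,0.84,0,0],[-0.4,0.75,0.3,0.955,0,0]]]' | sed -n 2,3p
python3 -m jog '[[[0,0.12,0,0,0,0],[0,0.24,0,0,0,0],[0,0.37,0,0,0,0],[0,0.5,0,0,0,0],[0,0.63,0,0,0,0],[0,0.76,0,0,0,0],[0,0.88,0,0,0,0],[0,0.97,0,0,0,0]]]'
python3 -m jog '[[[0,0,0,0,0,0],[0,0,0,0,0,0],[0,0,0,0,0,0],[0,0,0,0,0,0],[0,0,0,0,0,0],[0,0,0,0,0,0],[0,0,0,0,0,0],[0,0,0,0,0,0]]]'
python3 - <<'E'
from h import *; from rig import bot
o=[]
for n in("wrist","side"):
    c=bot.capture(n); np.savez(n+"4.npz",**c); o.append(cv2.resize(c["image"][...,::-1],(400,300)) if n=="wrist" else cv2.resize(c["image"][150:330,170:410,::-1],(400,300)))
cv2.imwrite("pics/w4.png",np.hstack(o))
s=bot.sense(); print(s["eef_pos"],rot(s["tool_rot"]).as_matrix().round(3),s["joint_pos"])
E
```

```text
eef_pos: [462.1, -9.0, 258.7]
tool_rot: [0.0, -0.0, 1.0, 0.002]
clock: 9.58
eef_pos: [463.3, 282.5, 258.1]
tool_rot: [-0.0, -0.0, 1.0, 0.0]
contact_force: [0.8, -0.7, -2.0]
gripper_width: 0.264
gripper_force: 59.3
clock: 10.25
eef_pos: [463.9, 279.4, 258.3]
tool_rot: [0.0, 0.0, 1.0, -0.0]
contact_force: [0.8, -0.6, -1.8]
gripper_width: 0.263
gripper_force: 59.4
[463.91594251 279.56438764 258.2257088 ] [[-1.     0.001  0.   ]
 [ 0.001  1.     0.   ]
 [-0.     0.    -1.   ]] [ 4.32089872e-01  3.57211795e-01  1.52557573e+00 -1.12779211e-05
  1.25874507e+00 -1.13807526e+00]
```

View pics/w4.png

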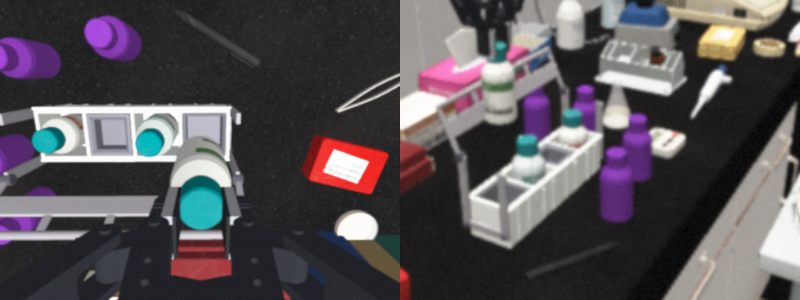

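The held bottle hangs upright below the gripper, with the cap at (200,205) and the body at (205,150) in the left half. The side view on the right shows it upright at (498,90). Now I'll measure its tilt and offset.

```bash
cat > held.py <<'E'
from h import *
def go(f,x,y,z0,z1,r=32):
    c=dict(np.load(f));W=cloud(c)
    m=(abs(W[...,0]-x)<r)&(abs(W[...,1]-y)<r)&(W[...,2]>z0)&(W[...,2]<z1)
    for z in range(z0,z1,8):
        P=W[m&(abs(W[...,2]-z)<4)]
        if len(P)>15: print(f,z,len(P),"x",np.percentile(P[:,0],[2,98]).round(1),"y",np.percentile(P[:,1],[2,50,98]).round(1),((np.percentile(P[:,1],2)+np.percentile(P[:,1],98))/2).round(1))
E
python3 - <<'E'
from held import *
for f in("wrist4.npz","side4.npz"): go(f,464,280,160,275)
E
```

```text
wrist4.npz 168 50 x [441.8 452.2] y [261.5 279.6 295.3] 278.4
wrist4.npz 176 153 x [441.7 451.6] y [261.3 276.4 295.3] 278.3
wrist4.npz 184 178 x [441.5 453.3] y [261.1 278.7 296.3] 278.7
wrist4.npz 192 202 x [441.5 453.2] y [260.9 279.  296.2] 278.6
wrist4.npz 200 221 x [441.6 453. ] y [261.4 278.2 296.6] 279.0
wrist4.npz 208 256 x [441.6 453.3] y [261.2 278.3 296.9] 279.1
wrist4.npz 216 292 x [441.6 453.6] y [261.5 279.3 297. ] 279.3
wrist4.npz 224 398 x [441.8 455.6] y [260.9 280.  297.7] 279.3
wrist4.npz 232 1098 x [442.6 460.3] y [260.5 279.3 298.1] 279.3
wrist4.npz 240 1297 x [445.4 459. ] y [263.7 278.9 294.5] 279.1
wrist4.npz 248 329 x [449.5 456.1] y [268.6 279.8 290.5] 279.6
wrist4.npz 256 737 x [449.6 457.5] y [258.3 279.3 301.2] 279.7
wrist4.npz 264 3793 x [450.5 473. ] y [257.8 279.7 301.2] 279.5
wrist4.npz 272 792 x [452.7 473.4] y [255.4 268.4 303.7] 279.6
side4.npz 168 47 x [440.5 471.5] y [272.4 292.5 300.1] 286.3
side4.npz 176 66 x [440.1 471.4] y [273.  293.9 299.5] 286.2
side4.npz 184 67 x [439.8 472.3] y [272.3 294.2 299.7] 286.0
side4.npz 192 73 x [439.7 472.1] y [271.4 294.9 299.7] 285.6
side4.npz 200 71 x [440.1 470.4] y [268.9 294.2 299.6] 284.2
side4.npz 208 72 x [440.1 475.4] y [274.1 293.5 299.7] 286.9
side4.npz 216 71 x [440.7 472.9] y [274.5 295.  299.9] 287.2
side4.npz 224 81 x [440.5 471.7] y [273.  294.9 300.2] 286.6
side4.npz 232 89 x [441.5 475. ] y [269.3 292.2 298.6] 283.9
side4.npz 240 66 x [446.  468.1] y [272.7 289.3 295. ] 283.9
side4.npz 248 50 x [448.3 469.8] y [266.1 289.  297. ] 281.5
side4.npz 256 63 x [447.6 468.7] y [262.8 288.1 302.7] 282.8
side4.npz 264 98 x [449.8 468.3] y [262.6 283.6 304.7] 283.6
side4.npz 272 69 x [451.4 469.2] y [260.8 295.9 305.2] 283.0
```

The bottle is vertical, with its axis at (462.1,278.8). The target is (464,283.5), so I'll correct by (+1.9,+4.7) and lower.

```bash
python3 -m jog '[[[0.006,0.016,-0.02,0,0,0],[0.006,0.016,-0.06,0,0,0],[0.006,0.016,-0.12,0,0,0],[0.006,0.016,-0.18,0,0,0],[0.006,0.016,-0.24,0,0,0],[0.006,0.016,-0.3,0,0,0],[0.006,0.016,-0.31,0,0,0],[0.006,0.016,-0.31,0,0,0]]]'
python3 - <<'E'
from h import *; from rig import bot
for n in("wrist","side"): np.savez(n+"5.npz",**bot.capture(n))
from held import go
go("wrist5.npz",464,283,80,140,28);go("side5.npz",464,283,80,140,28)
E
```

```text
clock: 11.02
eef_pos: [465.1, 284.5, 164.1]
tool_rot: [-0.001, 0.0, 1.0, -0.001]
contact_force: [-0.1, 0.9, -1.1]
gripper_width: 0.257
gripper_force: 59.4
wrist5.npz 80 71 x [442.6 453.1] y [266.  279.6 298.5] 282.2
wrist5.npz 88 172 x [442.5 454.4] y [265.9 283.5 301.6] 283.8
wrist5.npz 96 193 x [442.5 454.2] y [265.9 283.8 301.3] 283.6
wrist5.npz 104 219 x [442.5 453.7] y [266.3 282.8 301.2] 283.8
wrist5.npz 112 251 x [442.6 455.2] y [266.3 283.9 301.9] 284.1
wrist5.npz 120 283 x [442.7 455.2] y [266.2 284.4 302.4] 284.3
wrist5.npz 128 343 x [442.8 454.3] y [266.5 284.4 302. ] 284.2
wrist5.npz 136 792 x [443.4 461.6] y [265.  284.4 303.4] 284.2
side5.npz 88 47 x [441.5 475.3] y [277.5 299.6 304.9] 291.2
side5.npz 96 45 x [441.4 473.4] y [276.8 298.8 304.3] 290.6
side5.npz 104 62 x [442.1 471.1] y [275.2 298.7 304.7] 290.0
side5.npz 112 65 x [441.7 475.8] y [274.  299.8 305.1] 289.6
side5.npz 120 65 x [441.7 474. ] y [280.1 299.8 305.2] 292.6
side5.npz 128 62 x [442.1 471.5] y [278.1 299.9 305.5] 291.8
side5.npz 136 77 x [442.6 474. ] y [275.1 299.3 304.9] 290.0
```

```bash
python3 -m jog '[[[0.003,0,-0.025,0,0,0],[0.003,0,-0.05,0,0,0],[0.003,0,-0.075,0,0,0],[0.003,0,-0.1,0,0,0],[0.003,0,-0.125,0,0,0],[0.003,0,-0.15,0,0,0],[0.003,0,-0.175,0,0,0],[0.003,0,-0.175,0,0,0]]]'
python3 -m jog '[[[0,0,-0.003,0,0,0],[0,0,-0.006,0,0,0],[0,0,-0.009,0,0,0],[0,0,-0.012,0,0,0],[0,0,-0.014,0,0,0],[0,0,-0.016,0,0,0],[0,0,-0.016,0,0,0],[0,0,-0.016,0,0,0]]]'
```

```text
clock: 11.78
eef_pos: [465.8, 284.2, 111.0]
tool_rot: [-0.001, 0.0, 1.0, -0.0]
contact_force: [-0.7, -0.4, -1.2]
gripper_width: 0.259
gripper_force: 59.4
clock: 12.45
eef_pos: [466.6, 284.6, 107.9]
tool_rot: [0.0, 0.0, 1.0, 0.0]
contact_force: [-0.2, -0.0, -1.9]
gripper_width: 0.261
gripper_force: 59.4
```

```bash
python3 -m jog '[[[0,0,-0.002,0,0,0],[0,0,-0.004,0,0,0],[0,0,-0.006,0,0,0],[0,0,-0.008,0,0,0],[0,0,-0.01,0,0,0],[0,0,-0.01,0,0,0],[0,0,-0.01,0,0,0],[0,0,-0.01,0,0,0]]]' | sed -n 2,4p
python3 -m jog '[[[0,0,-0.002,0,0,0],[0,0,-0.004,0,0,0],[0,0,-0.006,0,0,0],[0,0,-0.007,0,0,0],[0,0,-0.007,0,0,0],[0,0,-0.007,0,0,0],[0,0,-0.007,0,0,0],[0,0,-0.007,0,0,0]]]'| sed -n 2,4p
python3 - <<'E'
from h import *; from rig import bot
np.savez("wrist6.npz",**bot.capture("wrist"))
from held import go
go("wrist6.npz",464,283,62,116,28); print(bot.sense()["eef_pos"],bot.sense()["contact_force"])
E
```

```text
eef_pos: [466.5, 284.6, 104.9]
tool_rot: [-0.0, 0.0, 1.0, 0.0]
contact_force: [-1.1, 0.7, -0.4]
eef_pos: [467.7, 285.1, 104.7]
tool_rot: [0.002, 0.0, 1.0, 0.001]
contact_force: [-4.0, -1.6, 32.3]
wrist6.npz 62 162 x [444.9 457.5] y [266.7 284.4 303.1] 284.9
wrist6.npz 70 385 x [445. 458.] y [266.5 285.1 303. ] 284.7
wrist6.npz 78 1032 x [445.8 464.1] y [265.7 285.1 303.9] 284.8
wrist6.npz 86 1483 x [448.6 462.8] y [268.9 284.2 300.7] 284.8
wrist6.npz 94 311 x [453.  459.5] y [274.3 285.1 296. ] 285.1
wrist6.npz 102 732 x [453.3 461.2] y [263.9 285.  306.3] 285.1
wrist6.npz 110 3809 x [454.2 476.8] y [263.6 285.4 306.8] 285.2
[467.68151463 285.08584725 104.6608171 ] [-4.2053833  -2.67390428 31.88078089]
```

There is contact at a height that matches the floor. I'll relieve the pressure, open slightly, retreat a little, and check the cap height.

```bash
python3 -m jog '[[[0,0,0.002,0,0,0],[0,0,0.004,0,0,0],[0,0,0.004,0,0,0],[0,0,0.004,0,0,0],[0,0,0.004,0,0,0],[0,0,0.004,0,0,0],[0,0,0.004,0,0,0],[0,0,0.004,0,0,0]]]'
python3 -m jog '[[[0,0,0,0,0,0],[0,0,0,0,0,0],[0,0,0,0,0,0],[0,0,0,0,0,0],[0,0,0,0,0,0],[0,0,0,0,0,0],[0,0,0,0,0,0],[0,0,0,0,0,0]]]' 0.45
python3 -m jog '[[[0,0,0.03,0,0,0],[0,0,0.07,0,0,0],[0,0,0.12,0,0,0],[0,0,0.2,0,0,0],[0,0,0.3,0,0,0],[0,0,0.4,0,0,0],[0,0,0.5,0,0,0],[0,0,0.55,0,0,0]]]'
python3 - <<'E'
from h import *; from rig import bot
c=bot.capture("wrist");np.savez("wrist7.npz",**c)
W=cloud(c);hsv=cv2.cvtColor(c["image"],cv2.COLOR_RGB2HSV)
t=(hsv[...,0]>75)&(hsv[...,0]<100)&(hsv[...,1]>100)
for y in(283.5,223.5,103.5):
    P=W[t&(abs(W[...,1]-y)<25)&(abs(W[...,0]-464)<30)];
    if len(P): z=np.percentile(P[:,2],90);D=P[abs(P[:,2]-z)<3];print(y,"cap top",z.round(1),((D.min(0)+D.max(0))/2).round(1),(D.max(0)-D.min(0)).round(1))
from held import go
go("wrist7.npz",464,284,62,116,28);print(bot.sense()["eef_pos"])
E
```

```text
clock: 14.5
eef_pos: [467.0, 284.8, 104.7]
tool_rot: [0.001, 0.0, 1.0, 0.0]
contact_force: [-1.0, -1.2, 12.8]
gripper_width: 0.266
gripper_force: 60.9
clock: 15.17
eef_pos: [466.5, 284.5, 103.9]
tool_rot: [-0.0, 0.0, 1.0, -0.0]
contact_force: [-0.3, -0.1, 0.6]
gripper_width: 0.449
gripper_force: 0.0
clock: 15.83
eef_pos: [467.3, 284.9, 273.3]
tool_rot: [0.002, 0.0, 1.0, 0.001]
contact_force: [-0.1, 0.1, 1.3]
gripper_width: 0.455
gripper_force: 0.0
283.5 cap top 111.4 [462.9 285.1 110.8] [25.  22.9  4.7]
223.5 cap top 111.8 [463.4 222.7 110.9] [28.3 28.6  4.3]
103.5 cap top 104.7 [462.4 105.7 104. ] [27.5 28.9  4.6]
wrist7.npz 62 19 x [438.8 453.3] y [268.7 284.2 300.5] 284.6
wrist7.npz 70 56 x [443.4 463.9] y [268.7 288.3 305.1] 286.9
wrist7.npz 78 304 x [443.8 477.7] y [265.4 284.2 303.9] 284.7
wrist7.npz 86 415 x [446.9 475.5] y [268.2 283.4 301.9] 285.0
wrist7.npz 94 33 x [450.5 458.1] y [273.8 285.1 296.4] 285.1
wrist7.npz 102 46 x [450.3 457.8] y [273.4 284.3 295.9] 284.6
wrist7.npz 110 757 x [451.3 474.2] y [273.7 285.1 296.5] 285.1
[467.99822095 285.26166042 274.85336624]
```

The wide bottle stands on its floor. Its cap top is at 111.4, against 111.8 measured for the stored bottle that should be at 111, so it is at about 110. Now the narrow bottle.

```bash
python3 -m jog '[[[0,-0.1,0,0,0,0],[0,-0.23,0,0,0,0],[0,-0.36,0,0,0,0],[0,-0.49,0,0,0,0],[0,-0.62,0,0,0,0],[0,-0.75,0,0,0,0],[0,-0.87,0,0,0,0],[0,-0.97,0,0,0,0]]]' 0.55| sed -n 2p
python3 -m jog '[[[0,-0.1,0,-0.1,0,0],[0.01,-0.22,0,-0.22,0,0],[0.03,-0.34,-0.02,-0.36,0,0],[0.05,-0.46,-0.06,-0.5,0,0],[0.07,-0.58,-0.1,-0.64,0,0],[0.09,-0.69,-0.14,-0.78,0,0],[0.1,-0.78,-0.18,-0.9,0,0],[0.1,-0.813,-0.22,-0.955,0,0]]]'| sed -n 2p
python3 -m jog '[[[0,0,-0.06,0,0,0],[0,0,-0.12,0,0,0],[0,0,-0.18,0,0,0],[0,0,-0.235,0,0,0],[0,0,-0.235,0,0,0],[0,0,-0.235,0,0,0],[0,0,-0.235,0,0,0],[0,0,-0.235,0,0,0]]]'
python3 - <<'E'
from meas import *; from rig import bot
c=bot.capture("wrist");np.savez("w8.npz",**c);W=cloud(c)
s=bot.sense();print(s["eef_pos"],rot(s["tool_rot"]).as_matrix().round(3))
hsv=cv2.cvtColor(c["image"],cv2.COLOR_RGB2HSV);v,u=np.mgrid[:420,:560]
a=(hsv[...,0]<20)&(hsv[...,1]>110)&(W[...,2]>45)&(abs(W[...,0]-497)<30);print("amber",a.sum(),u[a].mean(),v[a].mean())
d=(hsv[...,2]<110)&(W[...,2]>78)&(W[...,2]<100)&(abs(W[...,0]-497)<22)&(abs(W[...,1]+276)<22)
P=W[d];t=P@[0,.479,.878];D=P[abs(t-np.percentile(t,90))<3];print("cap",d.sum(),((D.min(0)+D.max(0))/2).round(1),(D.max(0)-D.min(0)).round(1),P.mean(0))
E
```

```text
eef_pos: [466.0, -8.7, 269.5]
eef_pos: [496.9, -252.7, 202.7]
clock: 17.88
eef_pos: [497.1, -250.6, 133.8]
tool_rot: [0.001, 0.0, 0.969, -0.248]
contact_force: [0.3, 0.6, -0.2]
gripper_width: 0.55
gripper_force: 0.0
[ 497.05320163 -250.52433187  133.67044576] [[-1.     0.001  0.001]
 [ 0.     0.877 -0.48 ]
 [-0.002 -0.48  -0.877]]
amber 1217 278.64913722267875 215.57189811010682
cap 1231 [ 495.3 -275.2   87.3] [19.7 17.8 12.7] [ 494.00645852 -275.47955527   86.79979296]
```

```bash
python3 -m jog '[[[0,-0.02,-0.035,0,0,0],[-0.002,-0.04,-0.07,0,0,0],[-0.002,-0.06,-0.105,0,0,0],[-0.002,-0.08,-0.14,0,0,0],[-0.002,-0.092,-0.166,0,0,0],[-0.002,-0.092,-0.166,0,0,0],[-0.002,-0.092,-0.166,0,0,0],[-0.002,-0.092,-0.166,0,0,0]]]'
python3 -m jog '[[[0,0,0,0,0,0],[0,0,0,0,0,0],[0,0,0,0,0,0],[0,0,0,0,0,0],[0,0,0,0,0,0],[0,0,0,0,0,0],[0,0,0,0,0,0],[0,0,0,0,0,0]]]' 0
python3 -m jog '[[[0,0.01,0.018,0,0,0],[0,0.02,0.036,0,0,0],[0,0.04,0.073,0,0,0],[0,0.06,0.11,0,0,0],[0,0.08,0.147,0,0,0],[0,0.1,0.184,0,0,0],[0,0.12,0.22,0,0,0],[0,0.12,0.22,0,0,0]]]'
```

```text
clock: 18.6
eef_pos: [495.9, -278.0, 82.7]
tool_rot: [-0.0, 0.0, 0.969, -0.247]
contact_force: [1.0, -0.1, -0.5]
gripper_width: 0.55
gripper_force: 0.0
clock: 19.27
eef_pos: [496.3, -277.8, 83.3]
tool_rot: [0.001, 0.0, 0.969, -0.248]
contact_force: [0.4, 3.0, 4.4]
gripper_width: 0.21
gripper_force: 58.4
clock: 19.93
eef_pos: [496.9, -240.9, 151.3]
tool_rot: [0.002, -0.0, 0.969, -0.248]
contact_force: [0.7, 0.6, -0.2]
gripper_width: 0.203
gripper_force: 58.8
```

```bash
python3 -m jog '[[[0,0.05,0.08,0.12,0,0],[-0.01,0.14,0.16,0.24,0,0],[-0.03,0.24,0.24,0.36,0,0],[-0.05,0.34,0.3,0.48,0,0],[-0.07,0.45,0.36,0.6,0,0],[-0.09,0.56,0.36,0.72,0,0],[-0.11,0.67,0.36,0.84,0,0],[-0.11,0.75,0.36,0.955,0,0]]]' | sed -n 2,3p
python3 -m jog '[[[0,0.12,0,0,0,0],[0,0.24,0,0,0,0],[0,0.36,0,0,0,0],[0,0.48,0,0,0,0],[0,0.56,0,0,0,0],[0,0.6,0,0,0,0],[0,0.6,0,0,0,0],[0,0.6,0,0,0,0]]]'
python3 - <<'E'
from h import *; from rig import bot
for n in("wrist","side"): 
    c=bot.capture(n);np.savez(n+"9.npz",**c)
    if n=="wrist": cv2.imwrite("pics/w9.png",c["image"][...,::-1])
print(bot.sense()["eef_pos"])
from held import go
for n in("wrist","side"): go(n+"9.npz",464,164,180,270,28)
E
```

```text
eef_pos: [461.8, -14.5, 257.3]
tool_rot: [0.0, -0.0, 1.0, 0.002]
clock: 21.27
eef_pos: [462.7, 162.9, 256.6]
tool_rot: [-0.0, -0.001, 1.0, -0.0]
contact_force: [0.9, 0.7, -1.4]
gripper_width: 0.2
gripper_force: 59.0
[462.92236797 161.98782267 256.64215842]
wrist9.npz 188 102 x [447.1 456. ] y [147.5 161.7 175.3] 161.4
wrist9.npz 196 172 x [446.8 456.8] y [147.2 160.6 176.2] 161.7
wrist9.npz 204 210 x [446.7 457. ] y [147.4 161.2 176.7] 162.1
wrist9.npz 212 234 x [446.6 456.8] y [147.4 161.6 176.4] 161.9
wrist9.npz 220 270 x [446.4 456.7] y [147.9 162.8 177.1] 162.5
wrist9.npz 228 333 x [446.3 456.9] y [147.7 162.8 177.4] 162.6
wrist9.npz 236 875 x [446.8 457.6] y [148.3 162.8 177.1] 162.7
wrist9.npz 244 661 x [449.4 456.8] y [152.1 162.4 172.8] 162.5
wrist9.npz 252 488 x [451.6 456.9] y [146.6 163.  178.3] 162.4
wrist9.npz 260 2680 x [451.7 471.1] y [143.7 162.9 182.7] 163.2
wrist9.npz 268 633 x [451.4 470.1] y [141.3 154.4 184.6] 162.9
side9.npz 188 37 x [445.5 473.4] y [159.  173.6 178.3] 168.6
side9.npz 196 48 x [445.5 471.9] y [158.9 174.5 179.1] 169.0
side9.npz 204 42 x [445.4 471.8] y [160.3 174.5 178.8] 169.5
side9.npz 212 44 x [445.1 471.2] y [158.4 173.9 177.7] 168.0
side9.npz 220 48 x [445.  469.5] y [159.4 174.6 179.2] 169.3
side9.npz 228 48 x [445.1 470.3] y [158.2 175.2 179.3] 168.7
side9.npz 236 55 x [446.3 471.1] y [155.1 173.  177.8] 166.4
side9.npz 244 36 x [449.1 468.4] y [158.1 170.3 177.4] 167.8
side9.npz 252 40 x [449.8 468.9] y [150.  174.5 181.9] 165.9
side9.npz 260 63 x [450.2 468.2] y [149.1 176.8 184.7] 166.9
side9.npz 268 38 x [450.  467.6] y [147.8 176.5 185.3] 166.6
```

View pics/w9.png

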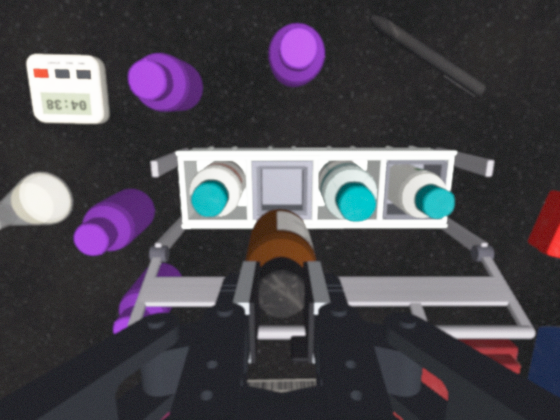

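The view shows the amber bottle held upright at (280,240), with the narrow adapter cell below it at (282,187). The wide bottle sits in its cell at (420,190). Lowering it now.

```bash
python3 -m jog '[[[0.002,0.005,-0.02,0,0,0],[0.002,0.005,-0.06,0,0,0],[0.002,0.005,-0.12,0,0,0],[0.002,0.005,-0.18,0,0,0],[0.002,0.005,-0.24,0,0,0],[0.002,0.005,-0.3,0,0,0],[0.002,0.005,-0.34,0,0,0],[0.002,0.005,-0.34,0,0,0]]]' | sed -n 2,4p
python3 - <<'E'
from h import *; from rig import bot
np.savez("wrist10.npz",**bot.capture("wrist"))
from held import go
go("wrist10.npz",464,164,85,160,26);print(bot.sense()["eef_pos"])
E
```

```text
eef_pos: [462.4, 163.4, 152.4]
tool_rot: [-0.002, 0.001, 1.0, -0.0]
contact_force: [-1.3, -0.0, -1.5]
wrist10.npz 85 83 x [446.4 456.2] y [147.6 160.  175.8] 161.7
wrist10.npz 93 178 x [446.1 455.6] y [148.  161.4 176.8] 162.4
wrist10.npz 101 218 x [446.1 456.2] y [147.9 162.3 177.2] 162.5
wrist10.npz 109 241 x [446.  456.5] y [148.2 162.3 177.3] 162.8
wrist10.npz 117 274 x [445.8 456.1] y [148.1 162.1 177.4] 162.7
wrist10.npz 125 366 x [445.9 456.8] y [148.4 164.2 178.3] 163.3
wrist10.npz 133 962 x [446.5 456.9] y [149.  162.9 177.2] 163.1
wrist10.npz 141 539 x [449.8 456.4] y [153.9 163.3 172.5] 163.2
wrist10.npz 149 577 x [451.1 470.6] y [144.9 163.4 182. ] 163.5
wrist10.npz 157 2564 x [451.3 470.6] y [143.9 163.7 183.2] 163.6
[462.95067688 163.64183184 153.66719682]
```

```bash
python3 -m jog '[[[0.004,0.002,-0.02,0,0,0],[0.004,0.002,-0.04,0,0,0],[0.004,0.002,-0.06,0,0,0],[0.004,0.002,-0.08,0,0,0],[0.004,0.002,-0.1,0,0,0],[0.004,0.002,-0.12,0,0,0],[0.004,0.002,-0.13,0,0,0],[0.004,0.002,-0.13,0,0,0]]]' | sed -n 2,4p
python3 -m jog '[[[0,0,-0.002,0,0,0],[0,0,-0.004,0,0,0],[0,0,-0.006,0,0,0],[0,0,-0.008,0,0,0],[0,0,-0.01,0,0,0],[0,0,-0.012,0,0,0],[0,0,-0.012,0,0,0],[0,0,-0.012,0,0,0]]]' | sed -n 2,4p
python3 -m jog '[[[0,0,-0.001,0,0,0],[0,0,-0.003,0,0,0],[0,0,-0.005,0,0,0],[0,0,-0.007,0,0,0],[0,0,-0.007,0,0,0],[0,0,-0.007,0,0,0],[0,0,-0.007,0,0,0],[0,0,-0.007,0,0,0]]]' | sed -n 2,4p
```

```text
eef_pos: [464.4, 165.1, 114.9]
tool_rot: [-0.001, 0.0, 1.0, -0.0]
contact_force: [0.4, -0.6, -0.4]
eef_pos: [464.8, 165.1, 112.1]
tool_rot: [-0.0, 0.0, 1.0, -0.0]
contact_force: [-0.0, 0.6, -1.2]
eef_pos: [464.7, 165.1, 110.0]
tool_rot: [0.0, 0.0, 1.0, -0.0]
contact_force: [0.2, 0.0, -0.8]
```

```bash
python3 -m jog '[[[0,0,-0.001,0,0,0],[0,0,-0.003,0,0,0],[0,0,-0.005,0,0,0],[0,0,-0.007,0,0,0],[0,0,-0.007,0,0,0],[0,0,-0.007,0,0,0],[0,0,-0.007,0,0,0],[0,0,-0.007,0,0,0]]]' | sed -n 2,4p
python3 -m jog '[[[0,0,-0.001,0,0,0],[0,0,-0.003,0,0,0],[0,0,-0.004,0,0,0],[0,0,-0.005,0,0,0],[0,0,-0.005,0,0,0],[0,0,-0.005,0,0,0],[0,0,-0.005,0,0,0],[0,0,-0.005,0,0,0]]]' | sed -n 2,4p
```

```text
eef_pos: [464.7, 165.1, 107.9]
tool_rot: [-0.0, 0.0, 1.0, 0.0]
contact_force: [0.2, 0.7, 0.3]
eef_pos: [464.7, 165.1, 106.4]
tool_rot: [0.0, 0.0, 1.0, -0.0]
contact_force: [0.9, 0.7, -0.3]
```

```bash
python3 -m jog '[[[0,0,-0.001,0,0,0],[0,0,-0.003,0,0,0],[0,0,-0.004,0,0,0],[0,0,-0.005,0,0,0],[0,0,-0.005,0,0,0],[0,0,-0.005,0,0,0],[0,0,-0.005,0,0,0],[0,0,-0.005,0,0,0]]]' | sed -n 2,4p
python3 - <<'E'
from h import *; from rig import bot
np.savez("wrist11.npz",**bot.capture("wrist"))
from held import go
go("wrist11.npz",464,164,62,116,26);print(bot.sense()["eef_pos"],bot.sense()["contact_force"])
E
```

```text
eef_pos: [464.8, 165.1, 104.9]
tool_rot: [0.0, 0.0, 1.0, 0.0]
contact_force: [-0.6, -1.6, 3.2]
wrist11.npz 62 129 x [439.5 461. ] y [140.4 164.1 183.9] 162.1
wrist11.npz 70 286 x [448.4 458.9] y [149.9 164.4 179.3] 164.6
wrist11.npz 78 386 x [448.4 459.8] y [150.  165.1 180.1] 165.1
wrist11.npz 86 1005 x [449.1 459.2] y [150.9 165.1 178.8] 164.9
wrist11.npz 94 491 x [452.6 458.8] y [156.4 165.1 174.1] 165.3
wrist11.npz 102 595 x [453.6 473.1] y [146.6 165.1 184.3] 165.5
wrist11.npz 110 2673 x [453.6 473.2] y [145.2 165.5 185.3] 165.3
[464.7727261  165.13387946 104.91721354] [0.20201399 0.5121788  3.12715281]
```

Light contact at the expected height. One more small step to seat it, then release and retreat.

```bash
python3 -m jog '[[[0,0,-0.001,0,0,0],[0,0,-0.002,0,0,0],[0,0,-0.003,0,0,0],[0,0,-0.003,0,0,0],[0,0,-0.003,0,0,0],[0,0,-0.003,0,0,0],[0,0,-0.003,0,0,0],[0,0,-0.003,0,0,0]]]' | sed -n 2,4p
python3 -m jog '[[[0,0,0,0,0,0],[0,0,0,0,0,0],[0,0,0,0,0,0],[0,0,0,0,0,0],[0,0,0,0,0,0],[0,0,0,0,0,0],[0,0,0,0,0,0],[0,0,0,0,0,0]]]' 0.38
python3 -m jog '[[[0,0,0.03,0,0,0],[0,0,0.07,0,0,0],[0,0,0.12,0,0,0],[0,0,0.2,0,0,0],[0,0,0.3,0,0,0],[0,0,0.4,0,0,0],[0,0,0.5,0,0,0],[0,0,0.6,0,0,0]]]' | sed -n 2,4p
python3 - <<'E'
from h import *; from rig import bot
c=bot.capture("wrist");np.savez("w12.npz",**c);cv2.imwrite("pics/w12.png",c["image"][...,::-1])
W=cloud(c)
for y in(283.5,223.5,163.5,103.5):
    m=(abs(W[...,1]-y)<25)&(abs(W[...,0]-464)<28)&(W[...,2]>90)&(W[...,2]<125)
    P=W[m];z=np.percentile(P[:,2],85);D=P[abs(P[:,2]-z)<3.5];print(y,"cap top",z.round(1),((D.min(0)+D.max(0))/2).round(1),(D.max(0)-D.min(0)).round(1))
s=bot.sense();print(s["eef_pos"],s["joint_pos"])
E
```

```text
eef_pos: [465.4, 165.1, 104.7]
tool_rot: [0.001, 0.0, 1.0, 0.0]
contact_force: [-1.8, -2.0, 18.2]
clock: 27.47
eef_pos: [464.7, 165.2, 103.9]
tool_rot: [-0.0, 0.0, 1.0, -0.0]
contact_force: [-0.1, -0.3, 1.1]
gripper_width: 0.387
gripper_force: 0.0
eef_pos: [464.3, 165.1, 286.3]
tool_rot: [0.0, 0.0, 1.0, 0.0]
contact_force: [1.3, -0.3, -0.3]
283.5 cap top 111.1 [463.3 284.7 110.1] [25.6 25.   5. ]
223.5 cap top 111.5 [464.  222.1 110.6] [29.2 29.4  5.1]
163.5 cap top 110.1 [465.3 162.3 109.2] [20.3 18.9  5. ]
103.5 cap top 104.5 [462.2 105.2 103.6] [27.6 28.7  5.2]
[466.44688033 165.57994686 291.6530074 ] [ 2.20417900e-01  2.52953130e-01  1.58579472e+00 -2.79891384e-05
  1.29509019e+00 -1.35017380e+00]
```

View pics/w12.png

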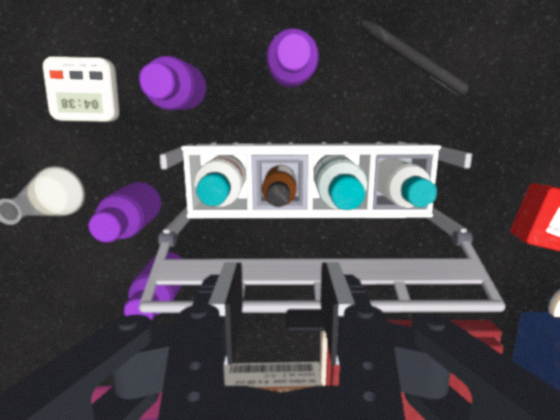

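All four bottles sit correctly, with cap tops at 111.1, 111.5, 110.1 and 104.5. The frame is behind the carrier with its tab at (308,318). Next I'll go behind the tab with closed fingers.

```bash
python3 -m jog '[[[0.06,0.02,0,0,0,0],[0.14,0.04,0,0,0,0],[0.22,0.06,0,0,0,0],[0.3,0.08,0,0,0,0],[0.35,0.095,0,0,0,0],[0.35,0.095,0,0,0,0],[0.35,0.095,0,0,0,0],[0.35,0.095,0,0,0,0]]]' 0 | sed -n 2p
python3 -m jog '[[[0,0,-0.06,0,0,0],[0,0,-0.12,0,0,0],[0,0,-0.18,0,0,0],[0,0,-0.24,0,0,0],[0,0,-0.28,0,0,0],[0,0,-0.28,0,0,0],[0,0,-0.28,0,0,0],[0,0,-0.28,0,0,0]]]'
```

```text
eef_pos: [569.0, 193.5, 284.1]
clock: 29.52
eef_pos: [569.8, 193.7, 201.2]
tool_rot: [0.001, 0.0, 1.0, 0.0]
contact_force: [0.0, -0.3, -0.5]
gripper_width: 0.0
gripper_force: 0.0
```

```bash
python3 -m jog '[[[-0.02,0,-0.017,0,0,0],[-0.04,0,-0.017,0,0,0],[-0.06,0,-0.017,0,0,0],[-0.08,0,-0.017,0,0,0],[-0.1,0,-0.017,0,0,0],[-0.12,0,-0.017,0,0,0],[-0.14,0,-0.017,0,0,0],[-0.16,0,-0.017,0,0,0]]]' | sed -n 2,4p
python3 -m jog '[[[-0.02,0,0,0,0,0],[-0.04,0,0,0,0,0],[-0.06,0,0,0,0,0],[-0.08,0,0,0,0,0],[-0.1,0,0,0,0,0],[-0.12,0,0,0,0,0],[-0.14,0,0,0,0,0],[-0.17,0,0,0,0,0]]]' | sed -n 2,4p
python3 - <<'E'
from h import *; from rig import bot
c=bot.capture("side");np.savez("side13.npz",**c);cv2.imwrite("pics/s13.png",cv2.resize(c["image"][150:330,170:410,::-1],(640,480)))
print(bot.sense()["eef_pos"],bot.sense()["contact_force"])
E
```

```text
eef_pos: [521.1, 193.7, 195.0]
tool_rot: [0.0, 0.0, 1.0, 0.0]
contact_force: [0.6, 0.1, 1.7]
eef_pos: [470.5, 193.6, 194.9]
tool_rot: [0.0, 0.0, 1.0, 0.0]
contact_force: [-0.0, -0.3, -0.7]
[468.32849894 193.53991421 194.68018009] [-1.28093527  1.2402701   0.39593333]
```

View pics/s13.png

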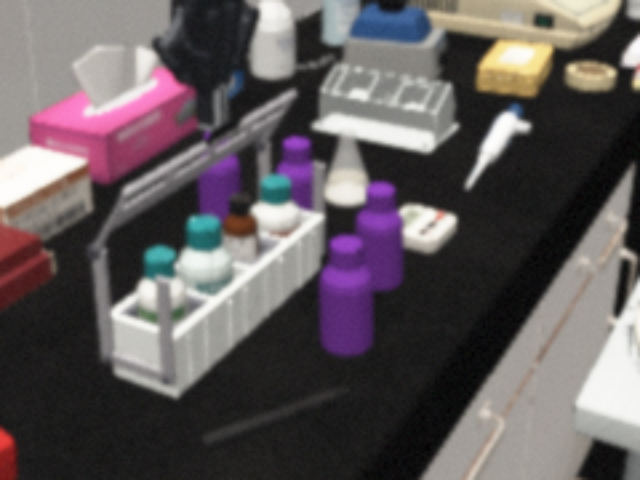

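The frame has swung over to about 1 rad, pushed by the closed fingers at (210,130). The bottles are untouched. I'll follow the arc down.

```bash
python3 -m jog '[[[-0.033,0,-0.027,0,0,0],[-0.051,0,-0.046,0,0,0],[-0.069,0,-0.067,0,0,0],[-0.083,0,-0.089,0,0,0],[-0.096,0,-0.112,0,0,0],[-0.106,0,-0.138,0,0,0],[-0.114,0,-0.163,0,0,0],[-0.114,0,-0.163,0,0,0]]]' | sed -n 2,4p
python3 -m jog '[[[-0.003,0,-0.01,0,0,0],[-0.004,0,-0.02,0,0,0],[-0.005,0,-0.027,0,0,0],[-0.005,0,-0.035,0,0,0],[-0.006,0,-0.042,0,0,0],[-0.006,0,-0.047,0,0,0],[-0.006,0,-0.047,0,0,0],[-0.006,0,-0.047,0,0,0]]]' | sed -n 2,4p
```

```text
eef_pos: [435.5, 193.4, 144.4]
tool_rot: [-0.001, 0.0, 1.0, -0.0]
contact_force: [0.3, 0.3, 0.1]
eef_pos: [434.8, 193.6, 131.8]
tool_rot: [-0.0, 0.0, 1.0, -0.0]
contact_force: [-0.6, 0.4, -0.1]
```

```bash
python3 -m jog '[[[0,0,-0.002,0,0,0],[0,0,-0.004,0,0,0],[0,0,-0.006,0,0,0],[0,0,-0.008,0,0,0],[0,0,-0.01,0,0,0],[0,0,-0.01,0,0,0],[0,0,-0.01,0,0,0],[0,0,-0.01,0,0,0]]]' | sed -n 2,4p
python3 - <<'E'
from h import *; from rig import bot
c=bot.capture("side");W=cloud(c);np.savez("side14.npz",**c)
m=(W[...,0]>405)&(W[...,0]<505)&(W[...,1]>215)&(W[...,1]<330)&(W[...,2]>112)&(W[...,2]<200)
P=W[m];
for a in range(405,505,10):
    Q=P[(P[:,0]>=a)&(P[:,0]<a+10)]
    if len(Q)>3: print(a,len(Q),np.percentile(Q[:,2],[10,50,95]).round(1))
print(bot.sense()["eef_pos"],bot.sense()["contact_force"])
E
```

```text
eef_pos: [435.0, 193.8, 130.1]
tool_rot: [0.001, 0.0, 1.0, 0.0]
contact_force: [-6.3, -2.7, 31.0]
405 5 [117.2 119.2 120.3]
415 87 [119.  179.5 198.9]
425 157 [117.  121.  192.2]
435 61 [118.4 171.7 197.8]
445 104 [117.2 119.2 121.3]
455 111 [118.9 119.8 120.9]
465 95 [118.8 119.8 120.9]
475 12 [117.8 119.6 120.9]
485 25 [113.2 119.4 122.8]
495 26 [115.3 121.6 124.2]
[434.99124434 193.74203183 130.09369866] [-6.79950105 -2.57346196 30.81339957]
```

The frame is level at z≈120 and resting on its stop, with a 31 N reaction. I'll retreat and verify.

```bash
python3 -m jog '[[[0,0,0.004,0,0,0],[0,0,0.01,0,0,0],[0,0,0.05,0,0,0],[0,0,0.12,0,0,0],[0,0,0.22,0,0,0],[0,0,0.34,0,0,0],[0,0,0.46,0,0,0],[0,0,0.5,0,0,0]]]' | sed -n 1,4p
python3 -m jog '[[[0,0,0,0,0,0],[0,0,0,0,0,0],[0,0,0,0,0,0],[0,0,0,0,0,0],[0,0,0,0,0,0],[0,0,0,0,0,0],[0,0,0,0,0,0],[0,0,0,0,0,0]]]' | sed -n 1,2p
python3 - <<'E'
from h import *; from rig import bot
c=bot.capture("wrist");W=cloud(c);s=bot.capture("side")
cv2.imwrite("pics/end.png",np.hstack([cv2.resize(c["image"][...,::-1],(400,300)),cv2.resize(s["image"][150:330,170:410,::-1],(400,300))]))
m=(W[...,0]>400)&(W[...,0]<510)&(W[...,1]>60)&(W[...,1]<325)&(W[...,2]>114)&(W[...,2]<150);P=W[m]
for a in range(405,505,10):
    Q=P[(P[:,0]>=a)&(P[:,0]<a+10)]
    if len(Q)>3: print(a,len(Q),np.percentile(Q[:,2],[10,50,95]).round(1))
E
```

```text
clock: 33.62
eef_pos: [436.1, 194.1, 283.5]
tool_rot: [0.003, 0.0, 1.0, 0.001]
contact_force: [0.9, -0.3, 0.6]
clock: 34.28
eef_pos: [434.7, 193.6, 278.6]
405 353 [120.2 121.3 122.5]
415 791 [120.4 121.3 122.5]
425 3277 [120.9 122.6 124.1]
435 589 [119.8 120.9 122.1]
445 1860 [119.8 121.1 122.3]
455 3652 [120.5 121.3 122.5]
465 3500 [120.5 121.3 122.5]
475 232 [119.9 121.1 122.3]
485 252 [119.  121.1 122.6]
495 429 [118.6 124.5 126.2]
```

View pics/end.png

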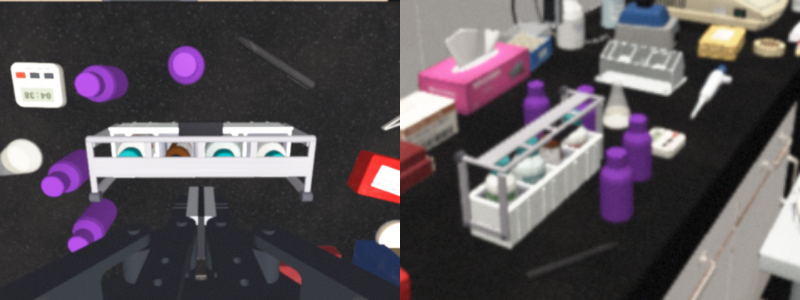

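The frame lies level at z≈121 along its whole depth, over all four caps at (200,155). The stand is empty and the bystanders are in place. Handing in.

```bash
python3 -c "
from rig import bot
print(bot.job_done())"
```

```text
the job is handed in; nothing more can be done
None
```

The job is handed in at about 34 s on the clock: both bottles stand upright on the floors of their matching cells, the hold-down frame is shut on its stop, and nothing else was moved as far as the final pictures show.

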